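Stand the toppled lay-shaft cluster up and push it home in the washing rack

ROBOT

A 6-joint arm with a two-finger parallel gripper is mounted at the origin on a cart in front of the work surface, level with it; the furniture and walls round the work are solid. World frame = base frame: x ahead of the robot, y to its left, z up, the work surface at z = 0. Lengths are in m, angles in rad, forces in N, time in s.
With the tool pointing down it reaches from about 0.3 to 0.775 m from the base axis. Payload 14.6 kg.
Tool frame: the origin (TCP) lies between the finger pads; the fingertips stand 11 mm ahead of it and the grasp point (between the pads) lies 8 mm behind it; z points along the fingers, y is the line along which they close (so a half turn about z gives the same grasp; the last joint's range is limited). The gripper opens to 94 mm and grips with 3 to 60 N. Pads are 16 mm wide; open, the fingers measure 119 mm over their backs; the gripper's body (75 mm by 177 mm) begins 78 mm behind the grasp point.
Start: joints at [1.271, 0.3, 1.521, -0, 1.321, -0.067], TCP at [0.127, 0.535, 0.18] pointing down, gripper open.
Joint ranges: [-3.03, 3.03], [-0.79, 2.21], [0.23, 2.52], [-1.04, 4.18], [0, 3.07], [-2.55, 2.55]. Speed limits (rad/s): [2.22, 2.22, 2.57, 3.14, 3.14, 3.14].

INTERFACE

Orientations are given as a 3x3 rotation matrix whose columns are the frame's x, y, z axes.
In Python, from plant import reach, move_straight, move_joints, set_gripper, hold, solve_ik, state, read_camera, MotionError, sign_off gives the robot as it stands. Calls block until the motion is done:
- reach(position, orientation): joint-space move of the TCP to a pose.
- move_straight(position, frame=None, vel=0.15): straight line of the TCP; frame=None keeps the orientation; vel is the mean speed in m/s.
- move_joints(angles): joint-space move.
- set_gripper(opening, grasp_force=None): opening from 0.0 (shut) to 1.0 (fully open); grasp_force is the grip in N (None keeps the last); returns when the fingers have stopped.
- hold(seconds).
- solve_ik(position, orientation): joint angles nearest the present ones, or None.
- state(): the state.
- read_camera(name): name is "scene" or "top" or "wrist"; returns a dict with "image" (384x512x3 uint8, red, green, blue), "camera_matrix" (3x3 intrinsics, pixels), "R" (3x3) and "t" (3): a world point X has camera coordinates R X + t; the wrist camera has in their place "T_tool_cam" (4x4, takes a point from camera to tool coordinates, whose origin is the TCP and whose axes are the flange's). Camera axes: x right, y down, z forward; pixel columns grow to the right and rows downward; lengths in m; the calibration is good to about 2 mm. A picture is of the moment at which its call begins: read the wrist's pose just before it. There is no depth.
A pose or a line that the arm cannot do raises MotionError and nothing moves.
- sign_off(): hands the job in; it is judged then, once.
The state is a dict: "t": time; "joint_pos": joint angles; "joint_velocities": joint speeds; "joint_torque": joint torques, N m; "position": TCP position; "tool_rot": TCP orientation; "ft_force": force on the tool from outside, world axes, zero at the start; "moment": the same for the moment, N m; "grip_width": opening from 0.0 (shut) to 1.0 (fully open); "grasp_force": force on a finger pad.
Only numpy, scipy, OpenCV 4.12 (cv2) and the standard library are available. Lean on these libraries where they do the work, as an engineer would, in place of code of your own. Each camera call takes 0.05 s, during which the arm holds its last target. There are 200 camera calls.

TASK

The lay-shaft cluster gear that lies on its side on the wash table has to go into the washing rack with the other one. Stand it upright on its wide end in the flared mouth of the rack and push it down the lane until it stops against its neighbour and both sprung arms have closed again behind it. Do not drop it, keep the neighbour upright in its place, and leave the other parts on the table where they are.

Things in the scene. Friction and masses are not known exactly. Their poses are not given: they have to be found in the camera images.
- cluster_mid (a point): middle of the loose lay-shaft cluster gear, 53 mm from its wide end: a stepped toothed drum of dark steel, 105 mm long, under 1 kg, lying on its side at the start. z axis: from the wide to the narrow end. Diameters from the wide end: 71 mm up to 40 mm, 65 mm up to 67 mm, then a narrow ring of 44 mm up to 105 mm. Let go tilted under 30 degrees, wide rim on a surface, it rocks upright by itself.
- cluster_ring (a point): centre of that cluster's narrow ring (44 mm thick, 38 mm long), where to grip it; on its axis, 33 mm from cluster_mid and 86 mm from the wide end. Lying, the cluster can roll; its narrow end droops 6 degrees, the ring's centre then 30 mm above the table. Gripped across the ring with some 14 N and lifted, it turns between the fingers and hangs nearly upright, wide end down; gripped hard it turns less.
- rack: steel washing rack, fixed, 285 x 146 mm. Origin: on the table under the place where the cluster must end; +x down the lane to its closed end, +y across to the left. Lane floor (slotted) 8 mm above the table, from x = -165 mm to the end stop at +108 mm. From x = -22 mm on the lane is 76 mm wide, under hold-down lips (79 to 87 mm above the table, slot 54 mm) that let a cluster in only along the lane, upright.
- rack_mouth (a point): point on the lane floor in the rack's mouth, 125 mm before its origin along the lane, where a cluster can be stood; axes as the rack's. Flared guides beside it, 44 mm tall above the floor, narrow from 130 mm apart (20 mm nearer the open end) to 80 mm (32 mm further down the lane) and centre a cluster that is pushed in.
- keeparm_left (a joint): angle of the sprung arm on the rack's +y side: 0 closed, grows as it is spread (to 0.42 rad). The two arms, strips 20 to 44 mm above the table, slant inward from pins at rack x = -92, y = +/-45 mm to round noses at x = -32 mm, 48 mm apart. A cluster pushed down the lane (6 to 18 N; below 45 mm above the table it does not tip) spreads them 0.2 rad; they spring back behind it when it is home.
- keeparm_right (a joint): the same for the arm on the rack's -y side
- neighbour_mid (a point): middle of the axis of the other cluster gear, same shape and size, standing upright at the closed end of the lane, 72 mm beyond the rack's origin. It is loose and has to stay there.
- bearing: bystander: ball bearing 70 mm across and 23 mm thick, lying flat; origin at the centre of its underside
- pinion: bystander: pinion shaft with a wide gear wheel, 164 mm long and 69 mm thick, lying; origin on the table under its middle
- nut: bystander: castle nut 27 mm across and 12 mm tall; origin at the centre of its underside
- bolt: bystander: flanged bolt 25 mm long and 17 mm thick, lying; origin on the table under its middle
There are look-alikes about, which are no part of the job. What is shaped like the part that bears cluster_mid but purple is not meant. What is shaped like the part that bears neighbour_mid but blue is not meant.

How it is judged:
On the way:
1. the cluster stands upright (angle between cluster_mid's own z axis and vertical below 0.15 rad), for 0.2 s.
At the end, for the whole second after the job is handed in: cluster upright (0.08 rad) on the lane floor, within 7 mm of its place along the lane and 5 mm across, axes of the two clusters under 80 mm apart, both arms within 0.05 rad of rest behind it, it is at rest; neighbour upright, within 8 mm of where it was (x of cluster_mid in the frame of rack between -0.007 and 0.007 m and y of cluster_mid in the frame of rack between -0.005 and 0.005 m and z of cluster_mid in the frame of rack below 0.066 m and angle between each of cluster_mid, neighbour_mid's own z axis and vertical below 0.08 rad and value of joint each of keeparm_left, keeparm_right below 0.05 rad and horizontal distance between cluster_mid and neighbour_mid below 0.08 m and distance of neighbour_mid from where it was at the start of the episode below 0.008 m and linear speed of cluster below 0.02 m/s); the robot touches nothing.
It fails at once if the cluster is dropped or thrown (faster than 1.2 m/s) (linear speed of cluster above 1.2 m/s).
It fails at once if the neighbour is knocked over (tilted more than 0.3 rad) (angle between neighbour_mid's own z axis and vertical above 0.3 rad).
It fails at once if another part on the table is moved more than 30 mm (distance of any of bearing, pinion, nut, bolt from where it was at the start of the episode above 0.03 m).
It also fails if it takes over 58 s, if anything falls off the work surface, if the arm or the gripper's body presses on something with over 40 N, if the wrist force passes 120 N, or if a joint passes its speed limit or range.

## Working session

There is one attempt and no reset: what is moved stays moved. The work goes in short steps, each a Python script; the robot and the scene stay as the last script left them, time stands still between calls to the robot, and variables do not carry over. Pictures are saved under pics/ and viewed, at most 10 in all, crops included, and the job is handed in when it is done.

```bash
mkdir -p pics; ls
cat > h.py <<'E'
import numpy as np, cv2
from plant import *
def snap(n,f):
    s=state(); c=read_camera(n); cv2.imwrite('pics/'+f+'.png',c['image'][:,:,::-1]); np.save('pics/'+f+'.npy',dict(c=c,s=s),allow_pickle=True); return c,s
def load(f):
    d=np.load('pics/'+f+'.npy',allow_pickle=True).item(); return d['c'],d['s']
def RT(c,s):
    if 'R' in c: return np.array(c['R']),np.array(c['t'])
    T=np.eye(4);T[:3,:3]=s['tool_rot'];T[:3,3]=s['position'];W=np.linalg.inv(T@np.array(c['T_tool_cam'])); return W[:3,:3],W[:3,3]
def ray(c,s,uv,z):
    R,t=RT(c,s); o=-R.T@t; d=R.T@np.linalg.inv(c['camera_matrix'])@np.array([uv[0],uv[1],1.]); return o+d*(z-o[2])/d[2]
def proj(c,s,X):
    R,t=RT(c,s); p=np.array(c['camera_matrix'])@(R@np.array(X)+t); return p[:2]/p[2]
E
python3 - <<'E'
from h import *
for n in ('scene','top'):
    c,s=snap(n,n+'0'); R,t=RT(c,s); print(n,-R.T@t, c['camera_matrix'][0],R[2])
print(state()['t'])
E
```

```text
pics
scene [ 0.11539507 -1.01098124  0.64561728] [408.39678596   0.         255.58647833] [ 0.41971914  0.6993551  -0.57856571]
top [ 0.34098879 -0.32357342  1.23717754] [493.44892689   0.         258.29639903] [ 0.17532575  0.03228714 -0.98398091]
0.1
```

View pics/top0.png

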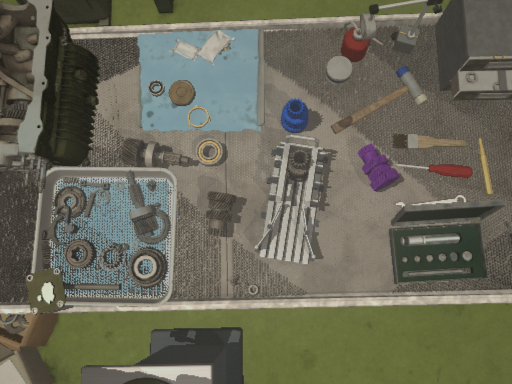

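View pics/scene0.png

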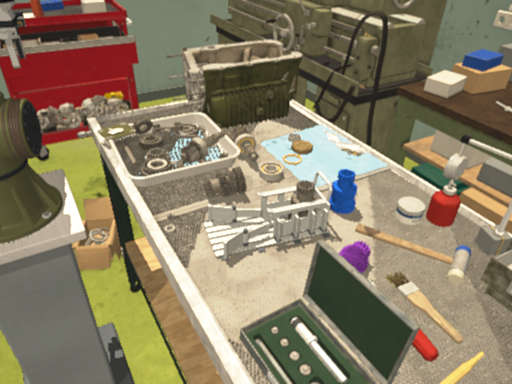

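The top view shows the loose cluster at about (221,213). The rack runs from its mouth at about (287,258) to its closed end at about (303,140), with the neighbour at (299,160). I'll enlarge that part.

Run:
```python
from h import *
c,s=load('top0'); im=c['image'][125:275,180:350,::-1]
im=cv2.resize(im,None,fx=4,fy=4,interpolation=cv2.INTER_CUBIC); im=cv2.convertScaleAbs(im,alpha=1.5,beta=15)
for i in range(0,170,20): cv2.putText(im,str(180+i),(i*4,10),0,.4,(0,255,255)); cv2.line(im,(i*4,12),(i*4,20),(0,255,255))
for i in range(0,150,20): cv2.putText(im,str(125+i),(0,i*4+5),0,.4,(0,255,255))
cv2.imwrite('pics/topz.png',im)
for p in [(221,213),(287,258),(303,140)]: print(p,ray(c,s,p,0.03))
print(state()['tool_rot'])
```

```text
(221, 213) [ 0.5153148  -0.19048974  0.03      ]
(287, 258) [ 0.40043518 -0.34998703  0.03      ]
(303, 140) [ 0.6955832 -0.4004028  0.03     ]
[[-9.73030077e-01  2.30678108e-01 -2.81487407e-04]
 [ 2.30678275e-01  9.73029577e-01 -9.87526509e-04]
 [ 4.60948254e-05 -1.02582603e-03 -9.99999473e-01]]
```

View pics/topz.png

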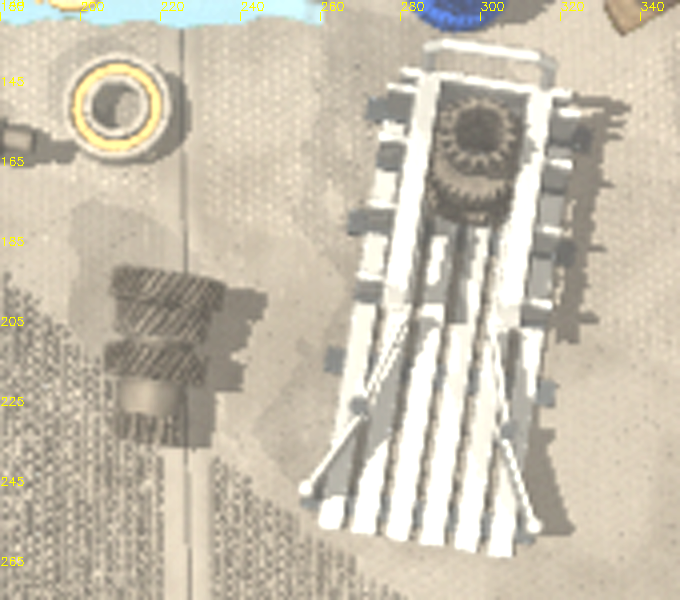

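The crop shows the cluster's wide end up the image at about (222,192). Its narrow ring is centred near (217,227), so the axis runs roughly along world -x. The rack lane tilts slightly. Next I'll hover close with the wrist camera over both.

```bash
cat >> h.py <<'E'
def down(yaw): # tool z down, tool y axis at angle yaw from world +y
    c,s=np.cos(yaw),np.sin(yaw); return np.array([[-c,-s,0],[-s,c,0],[0,0,-1.]])
E
python3 - <<'E'
from h import *
c,s=load('top0')
ring=ray(c,s,(217,227),.03); wide=ray(c,s,(221,194),.035); print(ring,wide)
fr=ray(c,s,(283,257),.008); bk=ray(c,s,(300,146),.08); print(fr,bk)
print(np.array(read_camera('wrist')['T_tool_cam']).round(3))
reach([.38,.25,.3],down(0)); reach([ring[0],ring[1],.26],down(0)); print(state()['joint_pos']); snap('wrist','w1')
reach([.43,-.35,.30],down(0)); snap('wrist','w2'); 
reach([.53,-.37,.30],down(0)); snap('wrist','w3');print(state()['t'],state()['joint_pos'])
a=[cv2.imread('pics/w%d.png'%i) for i in (1,2)]
cv2.imwrite('pics/w12.png',cv2.resize(np.vstack(a),None,fx=.78,fy=.78,interpolation=3))
E
```

```text
[ 0.48074909 -0.18022793  0.03      ] [ 0.56224238 -0.19154145  0.035     ]
[ 0.40422582 -0.34067939  0.008     ] [ 0.66612044 -0.38939458  0.08      ]
[[-0.001 -0.972 -0.234  0.068]
 [ 1.    -0.001 -0.     0.001]
 [-0.    -0.234  0.972 -0.203]
 [ 0.     0.     0.     1.   ]]
[-4.28370611e-01  1.66925744e-01  1.49968459e+00  1.66696423e-04
  1.47478265e+00 -2.00023824e+00]
4.6583 [-6.64443377e-01  4.79459504e-01  1.00438493e+00 -3.93139036e-05
  1.65821078e+00 -2.23677323e+00]
```

View pics/w12.png

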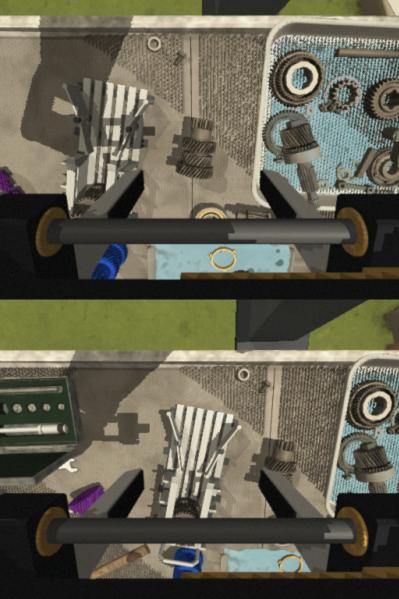

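View pics/w3.png

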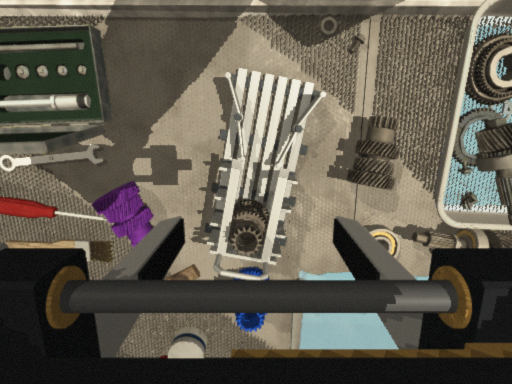

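w1 shows the cluster at full-scale pixels of about (250,190). w3 shows the whole rack, from its front edge at (240,70)-(316,85) down to its back at about (245,258). I'll enlarge both to measure them.

Run:
```python
from h import *
def crop(f,x0,x1,y0,y1,k):
    im=cv2.imread('pics/%s.png'%f)[y0:y1,x0:x1]; im=cv2.convertScaleAbs(cv2.resize(im,None,fx=k,fy=k,interpolation=2),alpha=1.3,beta=20)
    for x in range(x0,x1,10): cv2.line(im,((x-x0)*k,0),((x-x0)*k,6),(0,0,255)); x%20 or cv2.putText(im,str(x),((x-x0)*k,16),0,.35,(0,0,255))
    for y in range(y0,y1,10): cv2.line(im,(0,(y-y0)*k),(6,(y-y0)*k),(0,0,255)); y%20 or cv2.putText(im,str(y),(8,(y-y0)*k+4),0,.35,(0,0,255))
    return im
a=crop('w3',200,340,60,260,3); b=crop('w1',220,290,140,240,5)
H=max(a.shape[0],b.shape[0]); p=lambda i:cv2.copyMakeBorder(i,0,H-i.shape[0],0,0,0)
o=np.hstack([p(a),p(b)]); print(o.shape); cv2.imwrite('pics/z2.png',o)
```

```text
(600, 770, 3)
```

View pics/z2.png

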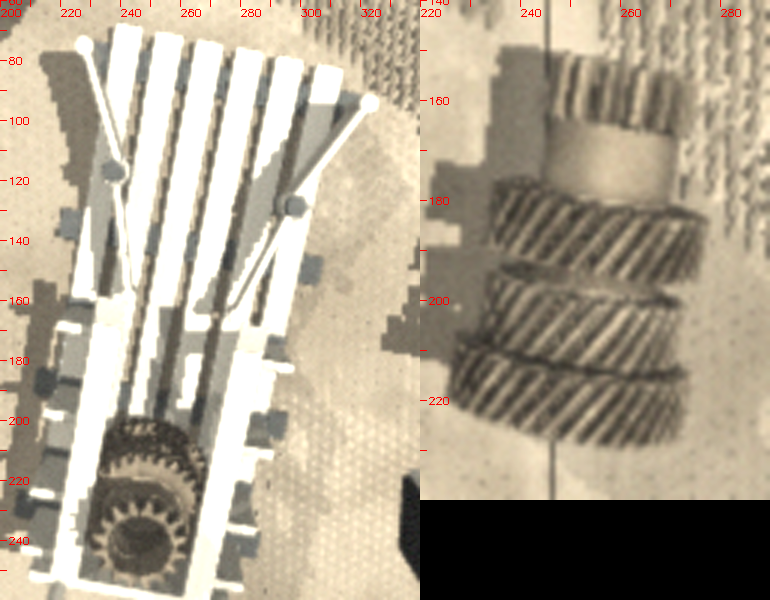

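w3 gives these features:
- Arm pins at (238,117) and (296,128).
- Guide ends at (227,75) and (323,94).
- Arm noses at (243,157) and (276,163).
- Neighbour's top at (246,240).

In w1 the ring's middle is at about (258,166), and the wide end spans (226,219)-(272,228).

```bash
cat > meas.py <<'E'
from h import *
c,s=load('w3')
F=[((238,117),.046,(-.092,.045)),((296,128),.046,(-.092,-.045)),((227.5,75),.052,(-.145,.065)),((323,94),.052,(-.145,-.065)),((246,240),.113,(.072,0)),((275,80),.008,(-.165,0))]
F=[(f[0],f[1],(f[2][0],f[2][1])) for f in F]
P=np.array([ray(c,s,f[0],f[1])[:2] for f in F]); Q=np.array([f[2] for f in F])
def fit(P,Q):
    p,q=P.mean(0),Q.mean(0); A=(Q-q).T@(P-p); th=np.arctan2(A[0,1]-A[1,0],A[0,0]+A[1,1]); R=np.array([[np.cos(th),-np.sin(th)],[np.sin(th),np.cos(th)]]); return th,R,p-R@q
th,R,o=fit(P,Q)
if __name__=='__main__':
    print('rack',o,th,'\nres mm',((P-(Q@R.T+o))*1e3).round(1).tolist()); print('mouth',R@[-.125,0]+o)
    c1,s1=load('w1')
    e=[ray(c1,s1,p,z)[:2] for p,z in [((244.5,166),.03),((270.5,168),.03),((228,215),.035),((273,222),.035),((258,152),.045),((258,179),.05)]]
    print(np.round(e,4)); a=(e[0]+e[1])/2; b=(e[2]+e[3])/2; print(a,b,np.linalg.norm(e[0]-e[1]),np.arctan2(*(a-b)[::-1]))
    ct,st=load('top0')
    for X in [(*(R@[-.125,0]+o),.008),(*(R@[-.145,.065]+o),.052),(*(R@[-.145,-.065]+o),.052),(*(R@[.072,0]+o),.113)]: print(proj(ct,st,X))
E
python3 meas.py
```

```text
rack [ 0.55741267 -0.37199476] -0.19691205874638043 
res mm [[-17.3, -87.5], [16.0, 86.6], [-26.4, -131.1], [24.3, 132.2], [-3.6, 1.8], [7.0, -2.0]]
mouth [ 0.43482825 -0.34753951]
[[ 0.4783 -0.1985]
 [ 0.4812 -0.1608]
 [ 0.5512 -0.2236]
 [ 0.5621 -0.1564]
 [ 0.4565 -0.1789]
 [ 0.4936 -0.1789]]
[ 0.47976004 -0.17962705] [ 0.55664968 -0.19002844] 0.0378611883527222 3.0071320765180127
[285.36424404 244.52911546]
[257.52449007 246.74939198]
[311.29316373 256.04335975]
[299.85973841 157.92981577]
```

```bash
python3 - <<'E'
import re
t=open('meas.py').read()
t=t.replace("(f[2][0],f[2][1])","(f[2][0],-f[2][1])"); open('meas.py','w').write(t)
E
python3 meas.py | head -3
python3 - <<'E'
from h import *
g=np.array([.4765,-.1795]); y=down(-.137)
reach([*g,.13],y); set_gripper(1.0); move_straight([*g,.022],vel=.08)
print(state()['ft_force']); set_gripper(0.0,14); s=state(); print(s['t'],s['grip_width']*94,s['grasp_force'],s['ft_force'])
move_straight([*g,.06],vel=.05); move_straight([*g,.17],vel=.07); hold(.5)
s=state(); print(s['t'],s['grip_width']*94,s['grasp_force'],s['ft_force'],s['moment'])
snap('scene','sc1'); snap('wrist','w4'); print(s['position'])
im=cv2.imread('pics/sc1.png')[120:260,140:340]; a=cv2.resize(im,None,fx=3,fy=3,interpolation=2); b=cv2.imread('pics/w4.png')[60:300,130:390]; b=cv2.resize(b,None,fx=.75,fy=.75,interpolation=3)
b=cv2.copyMakeBorder(b,0,a.shape[0]-b.shape[0],0,0,0); cv2.imwrite('pics/z3.png',np.hstack([a,b]))
E
```

```text
rack [ 0.55754475 -0.37131988] -0.1896349475733757 
res mm [[0.0, 0.8], [-1.3, -1.8], [-1.4, -3.1], [-0.6, 5.0], [-3.8, 0.6], [7.1, -1.5]]
mouth [ 0.43478562 -0.34775733]
[0.16847121 0.73300928 0.1558581 ]
8.675 22.628063245141355 12.706845235079527 [-5.18086816  0.51221359 11.05388058]
11.8083 0.19317008159742416 0.0 [ 0.00694441 -0.16867208 -0.33610018] [-0.02552975 -0.04102162  0.03786073]
[ 0.47649478 -0.17951689  0.17000836]
```

View pics/z3.png

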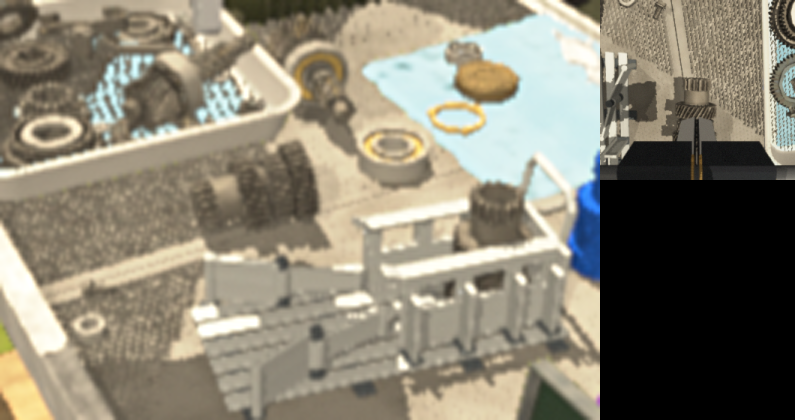

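The gripper closed to 22 mm and came up empty. The cluster still lies in nearly the same place, at about (692,100) in the right-hand panel. I'll measure it again from the closer wrist view.

Run:
```python
from h import *
set_gripper(1.0)
reach([.43,-.18,.22],down(-.137)); hold(.2); c,s=snap('wrist','w5')
def crop(f,x0,x1,y0,y1,k):
    im=cv2.imread('pics/%s.png'%f)[y0:y1,x0:x1]; im=cv2.convertScaleAbs(cv2.resize(im,None,fx=k,fy=k,interpolation=2),alpha=1.3,beta=20)
    for x in range(x0,x1,10): cv2.line(im,((x-x0)*k,0),((x-x0)*k,6),(0,0,255)); x%20 or cv2.putText(im,str(x),((x-x0)*k,16),0,.35,(0,0,255))
    for y in range(y0,y1,10): cv2.line(im,(0,(y-y0)*k),(6,(y-y0)*k),(0,0,255)); y%20 or cv2.putText(im,str(y),(8,(y-y0)*k+4),0,.35,(0,0,255))
    return im
p=proj(c,s,[.51,-.183,.03]).astype(int); print(p, proj(c,s,[.477,-.1797,.03]))
snap('top','top1')
a=crop('w5',max(p[0]-70,0),p[0]+70,max(p[1]-75,0),p[1]+75,4); b=crop('top1',195,245,180,245,4)
H=max(len(a),len(b)); q=lambda i:cv2.copyMakeBorder(i,0,H-len(i),0,0,0)
o=np.hstack([q(a),q(b)]); print(o.shape); cv2.imwrite('pics/z4.png',o)
```

```text
[263 229] [262.36242053 206.92909694]
(600, 760, 3)
```

View pics/z4.png

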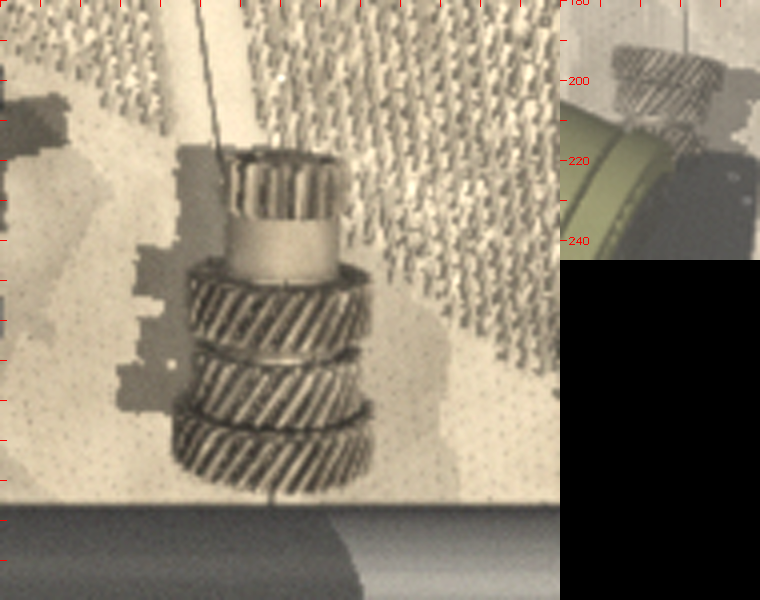

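In w5 the ring is centred at about (264,207), which agrees with the prediction of (262,207). So the horizontal position was right, and the grip must have slipped off over the top. I'll retry, logging the pose and closing in steps.

Run:
```python
from h import *
c,s=load('w5')
print(ray(c,s,(264,191.5),.045),ray(c,s,(264.4,207),.03),ray(c,s,(262,258),.035), s['position'])
p=ray(c,s,(264.4,207),.03)
g=np.array([.478,p[1]]); y=down(-.1)
reach([*g,.13],y); move_straight([*g,.022],vel=.1); hold(.1)
s=state(); print(s['t'],s['position'],s['grip_width'],s['ft_force'])
for o in (.75,.6,.5,.44):
    set_gripper(o,14); s=state(); print(o,s['t'],s['position'].round(4) if hasattr(s['position'],'round') else s['position'],s['grip_width'],s['grasp_force'],np.round(s['ft_force'],2))
snap('wrist','w6')
```

```text
[ 0.45247052 -0.17445937  0.045     ] [ 0.47747834 -0.17697598  0.03      ] [ 0.5489693  -0.19000962  0.035     ] [ 0.43005541 -0.17979281  0.21897448]
15.8583 [ 0.47831773 -0.1770978   0.02256986] 0.9985893991569555 [0.05517776 0.20877068 0.35875755]
0.75 16.4333 [ 0.478 -0.177  0.022] 0.7501394682400773 0.0 [0.27 0.11 0.6 ]
0.6 16.8833 [ 0.478 -0.177  0.022] 0.5980206766796315 0.0 [-0.54 -0.7  -0.83]
0.5 17.275 [ 0.478 -0.177  0.022] 0.5042903970526135 0.0 [-0.05 -0.04  0.24]
0.44 17.6083 [ 0.478 -0.177  0.022] 0.4412360047185332 0.0 [-0.71  0.02 -0.13]
```

Run:
```python
from h import *
for o in (.40,.36,.32,.28):
    set_gripper(o,14); s=state(); print(o,s['t'],np.round(s['position'],4),s['grip_width'],s['grasp_force'],np.round(s['ft_force'],2),np.round(s['moment'],2))
    if s['grasp_force']>3: break
c,s=snap('wrist','w7'); c2,_=snap('scene','sc2')
a=c['image'][150:384,150:390,::-1]; b=c2['image'][130:230,160:300,::-1]
a=cv2.resize(a,None,fx=1.7,fy=1.7); b=cv2.resize(b,None,fx=2.7,fy=2.7,interpolation=2)
H=max(len(a),len(b)); q=lambda i:cv2.copyMakeBorder(i,0,H-len(i),0,0,0)
o=np.hstack([q(a),q(b)]); print(o.shape); cv2.imwrite('pics/z5.png',o)
```

```text
0.4 17.9583 [ 0.478 -0.177  0.022] 0.40122283542539866 0.0 [0.65 0.08 0.09] [ 0.03 -0.03 -0.05]
0.36 18.2583 [ 0.478 -0.177  0.022] 0.3604553192403559 0.14732724521309137 [ 0.16 -0.54  0.41] [-0.02 -0.01 -0.05]
0.32 18.5583 [ 0.4781 -0.177   0.0221] 0.3204323994781828 0.7425543245699373 [-0.83 -0.41  1.16] [-0.14  0.09 -0.02]
0.28 18.8583 [ 0.4781 -0.1771  0.0222] 0.279574021472688 3.8575275521725416 [-1.87 -1.22  3.7 ] [-0.17  0.15 -0.08]
(398, 786, 3)
```

View pics/z5.png

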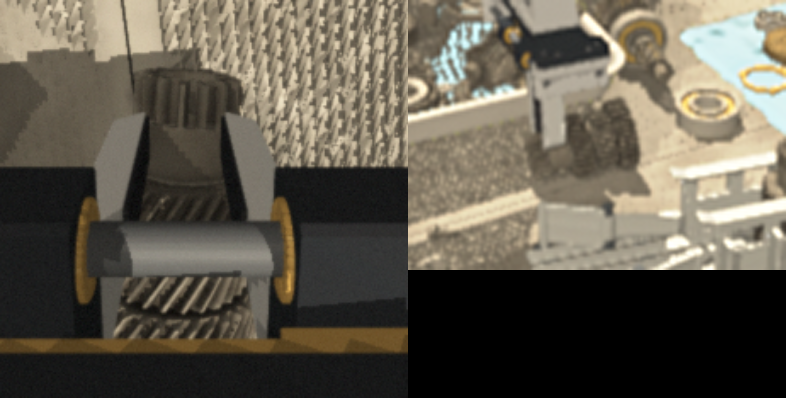

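The fingers straddle the ring, but their tips sit closer together than the ring is wide. That means they are on its upper half, so the table or part is lower than I assumed. I'll check heights by triangulating the bearing's yellow ring.

Run:
```python
from h import *
def ybear(f,near):
    c,s=load(f); h=cv2.cvtColor(c['image'],cv2.COLOR_RGB2HSV); m=cv2.inRange(h,(12,90,90),(32,255,255))
    n,l,st,ce=cv2.connectedComponentsWithStats(cv2.dilate(m,np.ones((3,3))))
    i=1+np.argmin([np.hypot(*(x-near)) for x in ce[1:]]); x,y,w,hh,_=st[i]; return (x+w/2-.5,y+hh/2-.5),(w,hh)
def tri(obs):
    A=[];B=[]
    for f,uv in obs:
        c,s=load(f);R,t=RT(c,s);o=-R.T@t;d=R.T@np.linalg.inv(c['camera_matrix'])@[*uv,1];d/=np.linalg.norm(d);M=np.eye(3)-np.outer(d,d);A.append(M);B.append(M@o)
    X=np.linalg.lstsq(np.vstack(A),np.hstack(B),rcond=None)[0]; return X,[np.round(np.array(uv)-proj(*load(f),X),1) for f,uv in obs]
obs=[]
for f,n in [('top0',(208,152)),('scene0',(271,168)),('w3',(383,243))]:
    uv,sz=ybear(f,n); print(f,uv,sz); obs.append((f,uv))
print(tri(obs)); print(tri(obs[:2])); print(tri([obs[0],obs[2]]))
# neighbour top centre
print(tri([('top0',(297,157.5)),('w3',(246,240)),('scene0',(140+496/3,120+190/3))]))
print(tri([('top0',(297,157.5)),('scene0',(140+496/3,120+190/3))]))
```

```text
top0 (np.float64(208.5), np.float64(151.5)) (np.int32(24), np.int32(24))
scene0 (np.float64(269.0), np.float64(173.0)) (np.int32(3), np.int32(3))
w3 (np.float64(383.0), np.float64(242.5)) (np.int32(27), np.int32(26))
(array([ 0.67668107, -0.15143009,  0.00264908]), [array([ 2. , -1.8]), array([-0.4,  0.7]), array([ 3.6, -1.2])])
(array([ 0.67754171, -0.15505012,  0.00274397]), [array([ 0.6, -1.4]), array([-1.3,  0.2])])
(array([ 0.66946286, -0.15778822,  0.02680203]), [array([ 0.8, -2. ]), array([ 1.4, -2.9])])
(array([ 0.62733832, -0.38198142,  0.11376091]), [array([-1.1, -0.7]), array([-1.7, -2.2]), array([ 0.5, -0.3])])
(array([ 0.62987342, -0.37972532,  0.1124579 ]), [array([-0.1,  0.2]), array([ 0.2, -0. ])])
```

Run:
```python
from h import *
c,s=load('w7'); p=np.array(s['position']);R=np.array(s['tool_rot']); print(R.round(3), s['joint_pos'])
w=s['grip_width']*.094
for zz in (.011,0,-.008,-.03): print(zz,[proj(c,s,p+R@[x,y,zz]).round(1) for y in (-w/2,w/2) for x in (0.008,)])
K=np.array(c['camera_matrix']);print(K)
for q in [(.458,-.1745,.03),(.478,-.177,.03)]:
    for dy in (-.022,.022): print(q,proj(c,s,np.array(q)+[-.137*-dy*0,dy,0]).round(1))
a=c['image'][190:290,190:330,::-1]; a=cv2.resize(a,None,fx=5,fy=5,interpolation=2); a=cv2.convertScaleAbs(a,alpha=1.6,beta=20)
for y in (-w/2,w/2):
    for zz,col in ((.011,(0,0,255)),(-.008,(0,255,0))):
        for x in (-.008,.008):
            u=(proj(c,s,p+R@[x,y,zz])-[190,190])*5; cv2.circle(a,tuple(int(v) for v in u),4,col,1)
cv2.imwrite('pics/z6.png',a)
```

```text
[[-0.995  0.1    0.   ]
 [ 0.1    0.995 -0.   ]
 [-0.    -0.    -1.   ]] [-4.26521414e-01  4.06159274e-01  1.78337373e+00 -7.41589791e-05
  9.51717963e-01 -1.89725329e+00]
0.011 [array([239.2, 203. ]), array([274.8, 203. ])]
0 [array([238.3, 207.2]), array([275.6, 207.2])]
-0.008 [array([237.5, 210.5]), array([276.3, 210.5])]
-0.03 [array([235. , 221.1]), array([278.4, 221.1])]
[[300.87200536   0.         258.3962548 ]
 [  0.         300.87200536 192.66035461]
 [  0.           0.           1.        ]]
(0.458, -0.1745, 0.03) [225.  196.1]
(0.458, -0.1745, 0.03) [290.5 189.7]
(0.478, -0.177, 0.03) [225.1 224.6]
(0.478, -0.177, 0.03) [289.1 218.5]
```

View pics/z6.png

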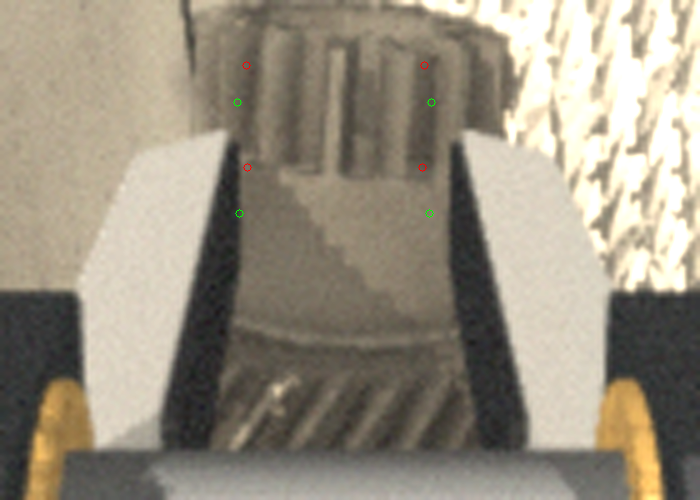

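The visible fingertips end at about row 216 of the full image, where the stated geometry puts them at row 203. The tips therefore stand about 33 mm higher than I assumed, which matches the narrow first contact. I'll refit the wrist pictures with a height offset, then open and probe downwards with a force guard.

Run:
```python
from h import *
import meas
c,s=load('w3')
for dz in (0,.01,.02,.03,.04,.05):
    s2=dict(s); s2['position']=np.array(s['position'])+[0,0,dz]
    P=np.array([ray(c,s2,f[0],f[1])[:2] for f in meas.F]); th,R,o=meas.fit(P,meas.Q); r=P-(meas.Q@R.T+o); print(dz,np.sqrt((r**2).sum()/6)*1e3,o,th,(R@[.072,0]+o).round(4))
set_gripper(.62,14); p=np.array(state()['position'])
for z in np.arange(.018,-.024,-.005):
    move_straight([.478,-.177,z],vel=.04); s=state(); print(round(z,3),np.round(s['position'],4),np.round(s['ft_force'],2),s['grip_width'],s['t'])
    if np.linalg.norm(s['ft_force'])>4: break
```

```text
0 4.2589725490148 [ 0.55754475 -0.37131988] -0.1896349475733757 [ 0.6283 -0.3849]
0.01 4.3078627948538 [ 0.55768143 -0.37100336] -0.18943640831953928 [ 0.6284 -0.3846]
0.02 5.324092172945211 [ 0.55781794 -0.37068767] -0.18924691579352013 [ 0.6285 -0.3842]
0.03 6.892294002454549 [ 0.55795429 -0.37037278] -0.1890658654411982 [ 0.6287 -0.3839]
0.04 8.71957557555761 [ 0.55809051 -0.37005861] -0.18889270540000622 [ 0.6288 -0.3836]
0.05 10.673698415249797 [ 0.55822659 -0.36974513] -0.1887269308808597 [ 0.6289 -0.3833]
0.018 [ 0.4778 -0.1769  0.0176] [-0.24 -0.28  0.6 ] 0.62062577545286 19.8833
0.013 [ 0.4778 -0.1769  0.0127] [0.54 0.63 0.27] 0.6200987702619289 20.1583
0.008 [ 0.4778 -0.1769  0.0077] [ 0.15  0.29 -0.99] 0.6212695240743218 20.4333
0.003 [ 0.4778 -0.1769  0.0027] [-0.7   0.67  0.63] 0.6210717416200261 20.7083
-0.002 [ 0.4778 -0.1769 -0.0023] [ 0.    0.58 -0.04] 0.6210289676787236 20.9833
-0.007 [ 0.4779 -0.1769 -0.0073] [-0.03  0.15  0.24] 0.6178736173439131 21.2583
-0.012 [ 0.4779 -0.1769 -0.0123] [ 0.32 -0.1   0.49] 0.6200920668831785 21.5333
-0.017 [ 0.4778 -0.1769 -0.0173] [ 0.38 -0.79  1.12] 0.6170552395149794 21.8083
-0.022 [ 0.4778 -0.1769 -0.0223] [-1.48  1.03 -0.26] 0.6179906129569673 22.0833
```

Confirmed: there is no contact even 40 mm below the nominal height. The fingers really end about 22 mm behind the reported TCP, so the offset is about 33 mm. I'll grip with the TCP at z = -0.011.

Run:
```python
from h import *
g=[.478,-.177]
def pr(m): s=state(); print(m,round(s['t'],2),np.round(s['position'],4),round(s['grip_width']*94,1),np.round(s['grasp_force'],1),np.round(s['ft_force'],1),np.round(s['moment'],2)); return s
move_straight([*g,-.012],vel=.05); set_gripper(0.,14); s=pr('grip')
if s['grip_width']*94>36:
    move_straight([*g,.01],vel=.05); pr('a'); move_straight([*g,.12],vel=.07); hold(.4); pr('up')
    snap('scene','sc3'); c,s=snap('wrist','w8')
    a=cv2.imread('pics/sc3.png')[100:240,140:340]; cv2.imwrite('pics/z7.png',cv2.resize(a,None,fx=4,fy=4,interpolation=2))
```

```text
grip 22.82 [ 0.478  -0.1771 -0.012 ] 44.1 13.8 [-1.  -1.2  0.1] [-0.29  0.06 -0.05]
a 23.41 [ 0.4777 -0.1769  0.01  ] 43.3 14.0 [-1.8 -0.2 -2.4] [-0.1   0.41 -0.03]
up 25.53 [ 0.478 -0.177  0.12 ] 43.6 14.0 [-0.2  0.3 -7.3] [-0.03 -0.06 -0.04]
```

The grip is good: 44 mm wide, 7.3 N of weight, and the small moment means it hangs upright. Next I'll refine the lane line from the top view and stand the cluster in the mouth with a force-guarded descent.

```bash
cat > lane.py <<'E'
from h import *
import meas
c,s=load('top0')
F=[((256.5,247),.052,(-.145,.065)),((313.5,256.75),.052,(-.145,-.065)),((180+361/4,125+405/4),.048,(-.092,.045)),((180+509/4,125+430/4),.048,(-.092,-.045)),((180+478/4,125+132/4),.113,(.072,0))]
P=np.array([ray(c,s,f[0],f[1])[:2] for f in F]); Q=np.array([f[2] for f in F])
th2,R2,o2=meas.fit(P,Q); res=P-(Q@R2.T+o2)
th=(meas.th+th2)/2; o=(meas.o+o2)/2; R=np.array([[np.cos(th),-np.sin(th)],[np.sin(th),np.cos(th)]])
W=lambda x,y=0: R@[x,y]+o
def pr(m): s=state(); print(m,round(s['t'],2),np.round(s['position'],4),round(s['grip_width']*94,1),np.round(s['grasp_force'],1),np.round(s['ft_force'],1),np.round(s['moment'],2)); return s
E
python3 - <<'E'
from lane import *
print(meas.o,meas.th,o2,th2,(res*1e3).round(1).tolist()); print(W(-.125))
m=W(-.125)
if np.linalg.norm(meas.o-o2)<.012:
    move_straight([.478,-.177,.135],vel=.1); reach([*m,.135],down(th)); pr('over')
    move_straight([*m,.068],vel=.1); hold(.2); pr('low')
    for z in np.arange(.064,.038,-.003):
        move_straight([*m,z],vel=.03); hold(.08); s=pr('d')
        if s['ft_force'][2]>-3: break
E
```

```text
[ 0.55754475 -0.37131988] -0.1896349475733757 [ 0.55740281 -0.37250091] -0.18836645296745516 [[0.3, 4.1], [-2.1, -3.3], [1.4, -0.6], [0.7, -0.9], [-0.2, 0.7]]
[ 0.43469972 -0.34842571]
over 26.68 [ 0.4343 -0.3485  0.1344] 43.4 14.0 [ 0.1  0.6 -7.1] [ 0.07 -0.07  0.02]
low 27.69 [ 0.4349 -0.3486  0.0686] 43.6 14.0 [-0.3 -0.3 -7.4] [-0.04 -0.03  0.02]
d 28.06 [ 0.4347 -0.3484  0.0639] 43.7 14.0 [-0.4  0.3 -7.8] [-0.   -0.04 -0.02]
d 28.39 [ 0.4354 -0.3486  0.0623] 43.2 14.0 [-1.4  2.8  6.1] [ 0.74  0.27 -0.01]
```

Contact comes at TCP z of about 0.062 with the wide rim on the lane floor. I'll relax the grip gently, open, and check from the wrist view that it stands.

Run:
```python
from lane import *
m=W(-.125)
set_gripper(0.,6); hold(.2); pr('6N'); set_gripper(0.,3); hold(.3); pr('3N')
set_gripper(.49); hold(.1); pr('o'); set_gripper(.62); hold(.3); pr('open')
c,s=snap('wrist','w9'); c2,_=snap('top','top2'); c3,_=snap('scene','sc4')
```

```text
6N 28.81 [ 0.4354 -0.3486  0.0623] 44.0 6.0 [-1.   3.9  5. ] [ 0.71  0.27 -0.01]
3N 29.32 [ 0.4349 -0.3485  0.0611] 43.9 3.0 [1.9 2.7 5. ] [ 0.49 -0.37 -0.05]
o 29.69 [ 0.4345 -0.3485  0.0607] 46.0 0.0 [ 0.1 -0.1  0.1] [ 0.02 -0.02  0.02]
open 30.42 [ 0.4347 -0.3484  0.061 ] 58.4 0.0 [-0.1 -0.7  0. ] [-0.02  0.02 -0.02]
```

```bash
cat >> lane.py <<'E'
def cyl(c,s,xy):
    a=np.linspace(0,2*np.pi,40); pts=[proj(c,s,[xy[0]+r*np.cos(t),xy[1]+r*np.sin(t),z]) for t in a for r,z in ((.0355,.008),(.0355,.048),(.0325,.075),(.022,.113))]; p=np.array(pts); return p.min(0).round(1),p.max(0).round(1)
def blob(f,x0,x1,y0,y1,ref):
    d=cv2.absdiff(load(f)[0]['image'],load(ref)[0]['image']).max(2)[y0:y1,x0:x1]>45
    n,l,st,ce=cv2.connectedComponentsWithStats(d.astype(np.uint8),connectivity=4); o=np.argsort(-st[1:,4])[:3]+1
    return [(st[i][:2]+[x0,y0],st[i][:2]+st[i][2:4]+[x0-1,y0-1],st[i][4]) for i in o]
E
python3 - <<'E'
from lane import *
m=W(-.125); move_straight([*m,.15],vel=.12); q=W(-.125-.0355-.008-.02)
pr('up'); c,s=snap('wrist','w10')
# far from scene view: lift clear
reach([.36,-.15,.25],down(th)); pr('away'); snap('scene','sc5'); snap('top','top3')
for f,r in (('sc5','scene0'),('top3','top0')):
    c,s=load(f); lo,hi=cyl(c,s,m); print(f,'expected',lo,hi,'got',blob(f,int(lo[0])-25,int(hi[0])+25,int(lo[1])-25,int(hi[1])+25,r))
E
```

```text
up 31.46 [ 0.4344 -0.3482  0.1492] 58.2 0.0 [-0.1 -1.  -0.8] [-0.01 -0.01 -0.  ]
away 32.44 [ 0.3602 -0.1505  0.2495] 58.1 0.0 [ 1.  -0.1  0.9] [-0.05 -0.01  0.01]
sc5 expected [210.3 193.5] [241.1 245.3] got [(array([189, 202]), array([239, 269]), np.int32(1977)), (array([204, 168]), array([249, 204]), np.int32(902)), (array([212, 179]), array([217, 183]), np.int32(18))]
top3 expected [271.3 228.6] [300.8 258.9] got [(array([277, 232]), array([304, 282]), np.int32(736)), (array([275, 231]), array([286, 261]), np.int32(173)), (array([301, 240]), array([308, 264]), np.int32(116))]
```

Run:
```python
from lane import *
for f,(x0,x1,y0,y1) in (('sc5',(196,256,186,256)),):
    g=cv2.cvtColor(load(f)[0]['image'],cv2.COLOR_RGB2GRAY)[y0:y1:2,x0:x1]
    for i,r in enumerate(g): print(y0+2*i,''.join('#@+-. '[min(int(v)//40,5)] for v in r))
```

```text
186 ++--------------++-----..                                   
188 +--++++--------------..                      .           ...
190 ++--+++--------------..        .                            
192 --------------------..                       . .            
194 +++--+--.---------.     ......          .                  .
196 ------+-+-----+---...---+++++++-..-.               .        
198 -----------....  .-+@@@+++++++++++--.            ..         
200 -------..        -++@@++++++++++++-+-.                    . 
202 .           .    -+++++++++++++---+++.                      
204                  -++@++@+++---++-+@@+...........   .....  . 
206         ....     .++@@@+++@+++@@+@@++++-....................
208   ...-----------..-+++@+++@+++@++++++-++.                   
210 -----+-------.--..-++++++++++++++++@+-----...--............ 
212 ------+++--..------++++++++++++++++@++-----------...........
214 ----------. .+@+++++++++++++++++++++++++----------..........
216 -------+-.. .+@+++++++++++++++++++++++++++------........----
218 ---+-----. ..-+@+++++++++++++++++++++++++-         .---.
[... 471 characters left out ...]
++++. -++++@@@@@@@@+++++@@+@@@+-.  .-----------------
236 +++--++++++--+@@@@@@@@@@@@@@@@@@@@+-   .--------..--------. 
238 +++-------+++-+@@@@@@@@@@+++++++-   .-----------..---..     
240 --.      .-++---+@@@@@@@@@@+++-...--------------..--.       
242 --     .-+++++.  -+++@@@@@+-..------------------------..----
244 ++-----++++++++-----++--+++--.-----------------+@@@@-..-----
246 -+++++++++++++++--........--..------------------+++-------..
248 ++-----+++++++++-........----.------------------...--..-----
250 -----------++++++-----------..----------..--..---------++++-
252 ---------+--++++++--.......-..----------------+++-++++++-.  
254 ---+-++++-+--++++++-.......-..---+++++++++++++--+++----+-
```

The brightness map shows it standing upright: narrow ring at columns 214-232, rows 196-212, with the wide part below at columns 210-238 down to row 243. Now I'll push it down the lane with closed fingers placed low.

Run:
```python
from lane import *
set_gripper(0.,20)
q=W(-.192); reach([*q,.12],down(th)); move_straight([*q,.004],vel=.15); pr('start')
def go(x,v): 
    move_straight([*W(x),.004],vel=v); s=state(); f=R.T@np.array(s['ft_force'])[:2]; l=R.T@(np.array(s['position'])[:2]-o); print(round(x,3),l.round(4),f.round(1),round(s['ft_force'][2],1),round(s['t'],1)); return f
go(-.172,.06)
x=-.172
while x<-.0395:
    x=min(x+(.012 if x<-.06 else .003),-.039); f=go(x,.05)
    if -f[0]>27: break
snap('wrist','w11')
```

```text
start 35.35 [ 0.3695 -0.3361  0.005 ] 0.5 0.0 [-1.2  0.1  0.9] [-0.01 -0.02  0.01]
-0.172 [-0.1714  0.    ] [0.4 0.3] -0.3 35.8
-0.16 [-0.1598  0.    ] [ 0.6 -0.1] -0.6 36.2
-0.148 [-0.1479 -0.    ] [0.1 0.4] 0.1 36.6
-0.136 [-0.1359 -0.    ] [-0.1  0.2] -0.3 37.0
-0.124 [-0.1239  0.    ] [-0.5  0.3] 0.2 37.4
-0.112 [-0.1121  0.    ] [-1.2  0.6] -0.1 37.8
-0.1 [-0.1004 -0.    ] [-4.   0.1] 1.6 38.2
-0.088 [-0.0885 -0.    ] [-6.3 -0.4] 3.4 38.6
-0.076 [-0.0762 -0.0001] [-4.1 -0.7] 1.4 39.0
-0.064 [-0.0638 -0.    ] [-0.1 -0. ] 0.2 39.4
-0.052 [-0.0518  0.    ] [-0.3  0.3] -1.2 39.8
-0.049 [-0.0492  0.    ] [-3.3  0.3] -0.2 40.0
-0.046 [-0.0461 -0.    ] [-3.4  0.3] 0.2 40.2
-0.043 [-0.0439 -0.0001] [-10.5   0.1] 4.3 40.5
-0.04 [-0.0437 -0.    ] [-32.    1.8] 17.4 40.8
```

It stopped hard with the TCP at lane x = -0.0437, where -0.0435 was expected. I'll back off, clear the arm, and check the final state in the images.

Run:
```python
from lane import *
move_straight([*W(-.055),.004],vel=.08); pr('b'); move_straight([*W(-.062),.15],vel=.15)
reach([.36,-.15,.25],down(th)); hold(.3); pr('away'); snap('scene','sc6'); snap('top','top4')
for f in ('sc6','top4'):
    c,s=load(f); print(f,'home',cyl(c,s,W(0)),'nb',cyl(c,s,W(.072)),'topcentre',proj(c,s,[*W(0),.113]).round(1),proj(c,s,[*W(.072),.113]).round(1),'noses',[proj(c,s,[*W(-.032,y),.044]).round(1) for y in (.024,-.024)],'pins',[proj(c,s,[*W(-.092,y),.044]).round(1) for y in (.045,-.045)])
for f,(x0,x1,y0,y1),k in (('top4',(258,330,145,240),2),('sc6',(230,335,165,245),2)):
    g=cv2.cvtColor(load(f)[0]['image'],cv2.COLOR_RGB2GRAY)[y0:y1:k,x0:x1]
    for i,r in enumerate(g): print(y0+k*i,''.join('#@+-. '[min(int(v)//40,5)] for v in r))
# nose region change vs start
for f,r,b in (('top4','top0',(262,312,195,232)),): print(blob(f,*b,r))
```

```text
b 41.13 [ 0.5039 -0.3618  0.0043] 0.5 0.0 [ 0.3 -0.2  0.2] [-0.   -0.03 -0.03]
away 43.61 [ 0.3602 -0.1503  0.2496] 0.5 0.0 [0.2 0.7 0.2] [-0.01 -0.01  0.04]
sc6 home (array([260.7, 184.4]), array([290.9, 234.5])) nb (array([287.8, 179.4]), array([318.1, 228.6])) topcentre [277.5 189.7] [306.  184.6] noses [array([260.1, 210. ]), array([267. , 221.9])] pins [array([233.8, 209.5]), array([245.3, 232.6])]
top4 home (array([279.4, 177.4]), array([308.5, 209.5])) nb (array([283.8, 148.8]), array([312.8, 181.8])) topcentre [294.9 187.7] [299.6 157.9] noses [array([282.2, 204.2]), array([301.6, 207.3])] pins [array([269.8, 227. ]), array([306.5, 232.9])]
145 ------+---+++-+--+---+++++-.....+++---...........--------++++-----------
147 -+--------+----+++-----......-.-@++++++++++++------......---...-.-------
149 ---------+++++++++++++++++..-.-+@@++++++++++++++++++++-.....+----+++++++
151 ------------+++++++++++++-..-.-@@++@++++++++++++++++++......++++--++++++
153 ------------+++++++++++++-..-.-@+++++@@@@@@@@@@++@+++-.....-++.....---++
155 -+-----------+++@+.--+@++....-+@++++@@@@@@@@@@@++++@+-
[... 7115 characters left out ...]
------...---------...             .-------------------+++--++-.-........---------++++@@@@@@+++-..
237     .---------..------.             ..-...-+++---------------.-+++++-..------+---+++++++++++++++++++++++-
239  .------------..---             .-------.   .++--++----...-...---++++++++--.......-+++++------++--.--+---
241 --------------..--.    ...--+-----.           -+++--.-----+++++++@@@@@+-.-----+++++++----........    .-..
243 -------------++++++----------...            ..---+++++++++++++++++++++++++++++------..-++-.........      
[(array([292, 195]), array([300, 208]), np.int32(52)), (array([301, 195]), array([306, 205]), np.int32(31)), (array([285, 201]), array([290, 205]), np.int32(23))]
```

The final views match the predictions. The cluster's bore is at (295,187) against a predicted (294.9,187.7), and the neighbour's is at (299.5,157) against (299.6,157.9). The arm strips at rows 209-232 show no change from the start, so both are closed. I'm handing it in.

```bash
python3 -c "
from plant import *
print(state()['t']); print(sign_off())"
```

```text
43.7083
the job is handed in; nothing more can be done
None
```

The job is handed in at 43.7 s, with no verdict returned: in the last images the cluster gear stands upright in its place against the neighbour, with both sprung arms looking closed behind it, after a first grasp that came up empty.

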